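# Check the pressure of a cart wheel with the stick gauge

### The job

Take the blue stick gauge out of its stand, press it straight down onto the valve of the cart wheel until its mouth sits firmly on the red seal collar, and keep it there for about two seconds so the air drives the rod out. Push only as hard as sealing needs, without crushing the seal. Then put the gauge back upright in its stand, rod still showing the reading, and leave the jar, wrench and parts bin where they are.

Things in the scene. Friction and masses are not known exactly. Their poses are not given: they have to be found in the camera images.
- gauge: Loose stick pressure gauge, 0.21 kg, 110 mm tall, mouth down in its stand. Origin: centre of its mouth; z runs up its axis. Aluminium chuck z 0-30 mm: mouth 34 mm outside, 26 inside, narrowing to 22 outside, 15 mm bore from z 8 up. Dark neck to z 36, then the handle. In the bore a sprung probe (1.5 N/mm, plus 2.5 N drag of the rod), tip at z 14 mm.
- handle (a point): Where to grip the gauge: on its axis at z 85 mm of its frame, in its blue handle, 22 x 22 mm square with faces across x and y, z 36 to 110 mm. Grip firmly (30 N or more). Keep 60 mm free above this point: the rod starts 6 mm proud of the top and rises.
- rod (a joint): How far the white, red-tipped reading rod has come out of the gauge's top (m, 0 at the start). It rises 5 mm for each mm the probe is pushed in, until the probe's spring balances the tyre's pressure (5 to 20 mm), and stays out by friction after the gauge is lifted off; knocks or a push on its end drive it back in.
- wheel: Pneumatic cart wheel, black tyre and pale grey rim, 260 mm across, 75 mm high, lying flat and fixed to the bench. Origin: centre of its underside; z up; its x axis points from the hub to the valve. Steel hub 44 mm across, top at z 75. Rim face at z 45, reaching out to the tyre, whose inner radius at the top is 86 mm.
- valve_hole (a point): Middle of the valve hole on the rim face, z 45 mm of the wheel, 55 mm from its axis. The valve stands upright here, up to 2.5 mm off along the wheel's x and y; as stem lengths differ, it may be up to 13 mm higher or lower than these heights above this point: red seal collar 36 mm, 10 mm brass stem 50, 5 mm steel pin 58. The stem bends in its foot (0.6 N/mm), so the flared mouth centres it.
- seal (a joint): How far the red seal collar (36 mm disc round the stem) is pressed down (m, 0 when free; 8 N per mm). The probe meets the pin 8 mm before the mouth meets the collar; the tyre's unknown pressure holds the pin up with 4.5 to 7.8 N; the collar's force adds to that. Over 0.4 mm seals, over 2 mm crushes it: a push of 13 to 17 N in all is right.
- stand: Gauge stand, fixed: aluminium plate 90 x 90 x 8 mm carrying a blue round cup, 40 mm inner and 50 mm outer diameter (44 and 54 at its rim), rim at z 34 mm. Origin: centre of its underside, z up.
- stand_seat (a point): Centre of the cup's floor, 8 mm above the bench: the gauge's origin stands here when it is home, free to stand 3 mm off to any side.
- cap_jar: Bystander: amber jar with red lid, 52 mm across, 60 mm high, about 105 mm beyond the stand. Origin: centre of its underside.
- wrench: Bystander: steel wrench lying flat across the far side of the bench, about 180 mm long. Origin at its middle.
- parts_bin: Bystander: red open bin 75 x 110 x 50 mm with a carton and a steel bush in it, about 135 mm from the stand on the robot's side. Origin: centre of its underside.
Mind the look-alikes: they are no part of the job. Of the things that look like the gauge, the larger one is meant. What is shaped like the stand but brown is not meant.

How it is judged:
By the outcome, as a careful person would: the job done as asked, in the order asked, and still so for the second after the job is handed in, with the robot touching nothing.
It also fails if it takes over 66 s, if anything falls off the work surface, if the arm or the gripper's body presses on something with over 40 N, if the wrist force passes 120 N, or if a joint passes its speed limit or range.

### The arm

A 6-joint arm with a two-finger parallel gripper is mounted at the origin on the work surface. World frame = base frame: x ahead of the robot, y to its left, z up, the work surface at z = 0. Lengths are in m, angles in rad, forces in N, time in s.
With the tool pointing down it reaches from about 0.35 to 0.85 m from the base axis. Payload 8.1 kg.
Tool frame: the origin (TCP) lies at the centre of the arm's flange, where the gripper is bolted on; the fingertips stand 186 mm ahead of it and the grasp point (between the pads) lies 167 mm ahead of it; z points along the fingers, y is the direction in which the jaws open and shut (so a half turn about z gives the same grasp; the last joint's range is limited). The gripper opens to 93 mm and grips with 3 to 60 N. Pads are 15 mm wide; open, the fingers measure 128 mm over their backs; the gripper's body (75 mm by 188 mm) begins 65 mm behind the grasp point.
Start: joints at [1.189, 0.13, 1.488, -0, 1.523, -0.085], TCP at [0.175, 0.574, 0.405] pointing down, gripper open.
Joint ranges: [-2.96, 2.96], [-0.89, 2.26], [0.02, 2.5], [-1.34, 4.48], [0, 2.73], [-2.66, 2.66]. Speed limits (rad/s): [2.39, 2.39, 2.79, 3.14, 3.14, 3.14].

### API

Orientations are given as a rotation vector (axis times angle).
In Python, from plant import robot, viewer, order gives the robot as it stands.
- The arm moves only by the tool apply_moves, never from a script. Its argument "deltas" is a list of rows, each a list of 3 entries, a list of its own where there are three numbers: the finger opening in mm, from 0 to 93, then the shift along the tool's x, y, z in mm, then the turn about the tool's z in rad. In form: [[grip, [dx, dy, dz], yaw], ...]. A call has 1 to 5 rows; each row shifts and turns the commanded pose from where the row before left it, along the tool's axes as they then stand; what a row does not reach is not made up. A row lasts 1/8 s, in which the tool goes at most 62.5 mm and 10.7 degrees, less where a joint would pass 70% of its speed; a pose out of reach is approached as far as the arm can. A call is refused whole if a number of a shift passes 62.5 or a number of a turn 0.188, either way. A call with a gripper value outside its range is refused whole. The fingers move at their own pace and stop on an object; "grip_force" is the grip in N (left out, the last holds). Time passes only in rows, so rows that do not move let the fingers close. It gives the time, the measured TCP pose, the force and the opening at its end, in the units of the state.
- robot.read_state(): the state, without advancing time (a new reading comes with each control period).
- viewer.read_camera(name): name is "scene" or "top" or "wrist"; returns the picture (420x560x3 uint8, blue, green, red); there is no depth.
- viewer.get_calibration(name): a dict with "fx", "fy", "cx", "cy" (pixels), "R" (3x3) and "t" (3): a world point X has camera coordinates R X + t. Camera axes: x right, y down, z forward; pixel columns grow to the right and rows downward; lengths in m; the calibration is good to about 2 mm. The wrist camera is an equidistant fisheye: a pixel r from the principal point sees the ray r / f radians off the axis. A picture is of the moment at which its call begins: read the wrist's pose just before it. get_calibration takes no time and is no camera call; for the wrist camera it gives the pose at the moment of the call.
- order.close_job(): hands the job in, once; it reports no verdict.
The state is a dict: "t": time; "q": joint angles; "dq": joint speeds; "joint_torque": joint torques, N m; "tool_pos": TCP position; "orientation": TCP orientation; "force": force on the tool from outside, world axes, zero at the start; "wrist_torque": the same for the moment, N m; "opening": finger opening in m.
Only numpy, scipy, OpenCV 4.12 (cv2) and the standard library are available. Lean on these libraries where they do the work, as an engineer would, in place of code of your own. Each camera call takes 0.05 s, during which the arm holds its last target. There are 200 camera calls.

## Working session

There is one attempt and no reset: what is moved stays moved. The work goes in short steps, Python scripts to look and compute and a tool call to move; the robot and the scene stay as the last step left them, time stands still between calls to the robot, and variables do not carry over. Pictures are saved under pics/ and viewed, about 8 in all and at most 12, crops included, and the job is handed in when it is done.

Besides the shell and the picture viewer there is one more tool, called after "Request:" as a command line: name --argument value ..., lists and objects as JSON in quotes. apply_moves: Moves the arm, as the interface text tells. Its arguments: {"type":"object","properties":{"deltas":{"type":"array"},"grip_force":{"type":"number"}},"required":["deltas"]}

```bash
ls; mkdir -p pics
python3 - <<'E'
from plant import robot, viewer
import cv2,json
s=robot.read_state();print(s)
a=viewer.read_camera("scene");b=viewer.read_camera("top");c=viewer.read_camera("wrist")
for n,i in zip("stw",(a,b,c)): cv2.imwrite(f"pics/{n}0.png",i)
for n in("scene","top","wrist"):print(n,viewer.get_calibration(n))
import numpy as np
cv2.imwrite("pics/st.png",cv2.resize(np.vstack([a,b]),None,fx=.714,fy=.714))
E
```

```text
pics
{'t': 0.0, 'q': array([ 1.18856601e+00,  1.31142370e-01,  1.48929250e+00, -1.24371583e-05,
        1.52297786e+00, -8.54200394e-02]), 'dq': array([-0.00075927, -0.00109678, -0.00011243, -0.0005641 , -0.00079609,
       -0.00031103]), 'joint_torque': array([ 8.32950154e-04, -5.59853053e+01, -4.91756701e+01,  7.68133882e-02,
        3.58642673e-02, -1.49918142e-04]), 'tool_pos': array([0.17538873, 0.57355156, 0.4036911 ]), 'orientation': array([-4.64457317e-01, -3.10665454e+00,  2.78531602e-03]), 'force': array([0.05602499, 0.1836078 , 0.64741375]), 'wrist_torque': array([0.01408384, 0.01140667, 0.02782395]), 'opening': 0.09282368461889576}
scene {'fx': 514.5341058756474, 'fy': 514.5341058756474, 'cx': 276.05415352310166, 'cy': 209.41738110574363, 'R': array([[-0.02696322,  0.99951366, -0.0156662 ],
       [ 0.7078704 ,  0.00802538, -0.70629674],
       [-0.70582751, -0.03013368, -0.70774253]]), 't': array([ 0.1324307 , -0.38885366,  1.51159682])}
top {'fx': 437.4234113525207, 'fy': 437.4234113525207, 'cx': 282.58115168692785, 'cy': 206.6745418031163, 'R': array([[ 9.44568963e-02, -9.95528931e-01,  2.06953346e-04],
       [-9.75283833e-01, -9.25777255e-02, -2.00626047e-01],
       [ 1.99748193e-01,  1.87486754e-02, -9.79667876e-01]]), 't': array([-0.14198624,  0.60765767,  0.86705434])}
wrist {'fx': 325.19226210127806, 'fy': 325.19226210127806, 'cx': 284.2181955125022, 'cy': 216.28665023469603, 'R': array([[ 2.92111487e-01,  9.56383911e-01, -8.33069214e-04],
       [ 9.19640420e-01, -2.80649461e-01,  2.74767863e-01],
       [ 2.62549763e-01, -8.10289729e-02, -9.61510233e-01]]), 't': array([-0.59888785, -0.03226817,  0.39078321])}
```

View pics/t0.png

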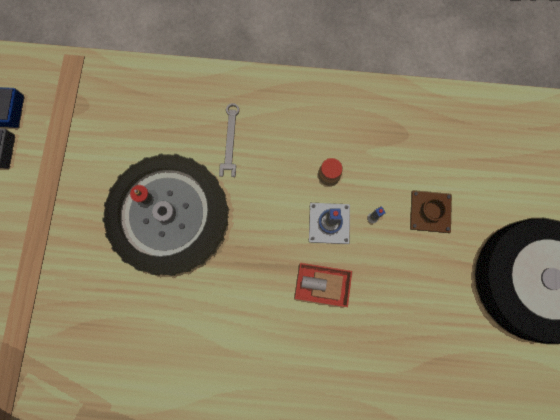

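View pics/s0.png

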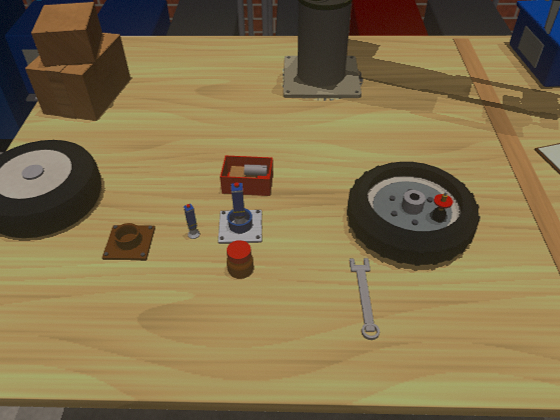

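Top view: the gauge in the stand is at about (335,215), the smaller look-alike is loose at (377,215), the stand is at (329,223) and the brown stand is at (432,211). The valve collar is at (139,194) and the jar at (331,170). The scene view shows the gauge at (238,200), the small one at (191,220) and the collar at (443,201). The one in the grey/blue stand is larger, so it is the one meant. I'll measure both and confirm in an enlarged crop.

```bash
cat > h.py <<'E'
import numpy as np, cv2
from plant import robot, viewer
def ray(c,uv,fish=False):
    d=np.array([(uv[0]-c['cx'])/c['fx'],(uv[1]-c['cy'])/c['fy'],1.])
    if fish:
        r=np.hypot(d[0],d[1]); d=np.array([*(d[:2]*np.sin(r)/max(r,1e-9)),np.cos(r)])
    return -c['R'].T@c['t'], c['R'].T@(d/np.linalg.norm(d))
def plane(c,uv,z,fish=False):
    o,d=ray(c,uv,fish); return o+d*(z-o[2])/d[2]
def tri(*rs):
    A=sum(np.eye(3)-np.outer(d,d) for o,d in rs);b=sum((np.eye(3)-np.outer(d,d))@o for o,d in rs)
    return np.linalg.solve(A,b)
def proj(c,X,fish=False):
    p=c['R']@np.asarray(X)+c['t']
    if fish:
        r=np.hypot(p[0],p[1]); th=np.arctan2(r,p[2]); q=p[:2]/max(r,1e-9)*th
    else: q=p[:2]/p[2]
    return np.array([q[0]*c['fx']+c['cx'],q[1]*c['fy']+c['cy']])
def blobs(img,roi,kind,amin=6):
    x0,y0,x1,y1=roi;h=cv2.cvtColor(img[y0:y1,x0:x1],cv2.COLOR_BGR2HSV)
    if kind=='red': m=cv2.inRange(h,(0,150,70),(8,255,255))|cv2.inRange(h,(172,150,70),(180,255,255))
    if kind=='blue': m=cv2.inRange(h,(105,90,30),(130,255,255))
    if kind=='plate': m=cv2.inRange(h,(0,0,130),(180,60,255))
    n,l,s,ce=cv2.connectedComponentsWithStats(m)
    return sorted([(int(s[i,4]),(ce[i]+[x0,y0]).round(1).tolist(),(s[i,:4]+[x0,y0,0,0]).tolist(),(l==i)) for i in range(1,n) if s[i,4]>=amin],key=lambda a:-a[0])
E
python3 - <<'E'
from h import *
a=cv2.imread('pics/s0.png');b=cv2.imread('pics/t0.png')
for nm,i,r in(('s',a,dict(g=(215,175,265,245),v=(425,185,465,220))),('t',b,dict(g=(305,200,355,246),v=(125,180,155,210)))):
  for k,ro in r.items():
    for kind in('red','blue','plate') if k=='g' else('red',):
      print(nm,k,kind,[x[:3] for x in blobs(i,ro,kind)][:4])
cs=[cv2.resize(i[y:y+52,x:x+70],(400,300),interpolation=cv2.INTER_CUBIC) for i,x,y in((a,205,178),(a,400,175),(b,300,195),(b,115,170))]
# include lookalike in scene crop
cs[0]=cv2.resize(a[175:250,175:275],(400,300),interpolation=cv2.INTER_CUBIC)
cs[2]=cv2.resize(b[190:250,305:385],(400,300),interpolation=cv2.INTER_CUBIC)
cv2.imwrite('pics/crop1.png',np.vstack([np.hstack(cs[:2]),np.hstack(cs[2:])]))
E
```

```text
s g red [(619, [244.1, 184.2], [220, 175, 45, 20]), (65, [238.8, 242.7], [229, 241, 20, 4])]
s g blue [(92, [239.8, 217.7], [227, 208, 25, 18]), (58, [236.4, 187.2], [231, 183, 11, 8])]
s g plate [(734, [240.1, 228.6], [218, 210, 44, 32])]
s v red [(157, [442.7, 200.9], [434, 194, 19, 14])]
t g red [(9, [335.0, 213.0], [334, 212, 3, 3])]
t g blue [(71, [334.6, 213.9], [330, 209, 11, 10]), (31, [329.2, 228.6], [320, 223, 21, 10])]
t g plate [(1028, [328.8, 223.2], [308, 202, 43, 42])]
t v red [(188, [139.1, 193.5], [131, 185, 17, 17])]
```

View pics/crop1.png

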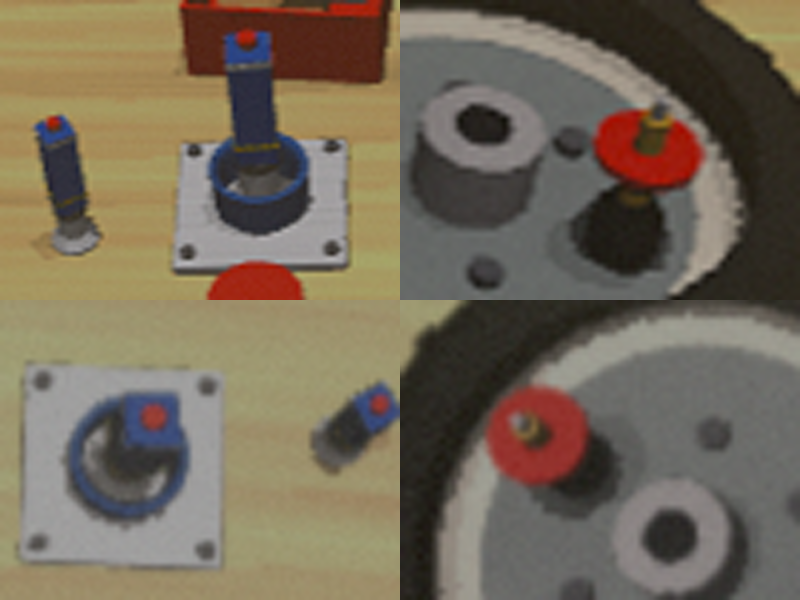

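The crop confirms it: the larger gauge stands in the blue cup with the red rod tip at scene (236.8,184.5) and top (335.6,213.6). The smaller one is loose on the bench. The valve pin tip is at scene (445.2,193.2) and top (136,190.8).

Run:
```python
from h import *
S=viewer.get_calibration('scene');T=viewer.get_calibration('top')
a=cv2.imread('pics/s0.png');b=cv2.imread('pics/t0.png')
f=lambda s,t:tri(ray(S,s),ray(T,t)).round(4)
print('rodtip (z~.124)',f((236.8,184.5),(335.6,213.6)))
print('collar',f((442.7,200.9),(139.1,193.5)),'pin',f((445.2,193.2),(136,190.8)))
for c,i,r in((S,a,(215,205,265,245)),(T,b,(305,200,355,246))):
    m=blobs(i,r,'plate')[0][3].astype(np.uint8)
    hull=cv2.convexHull(cv2.findContours(m,0,1)[0][0])[:,0]+[r[0],r[1]]
    P=np.array([plane(c,p,.008)[:2] for p in hull.astype(float)],np.float32)
    print('stand',cv2.minAreaRect(P))
print('handle top',f((236.4,187.2),(334.6,213.9)))
m=blobs(b,(325,205,345,222),'blue')[0][3].astype(np.uint8)
hull=cv2.convexHull(cv2.findContours(m,0,1)[0][0])[:,0]+[325,205]
print('handle',cv2.minAreaRect(np.array([plane(T,p,.118)[:2] for p in hull.astype(float)],np.float32)))
# hub
print('hub', plane(S,(400+82/5.714,175+124/5.77),.075),plane(T,(115+269/5.714,170+239/5.77),.075))
s=robot.read_state(); R=cv2.Rodrigues(s['orientation'])[0];print(R.round(3))
print('jar',plane(T,(331,169),.06),plane(S,(239,249),.06))
```

```text
rodtip (z~.124) [ 0.6024 -0.1911  0.1201]
collar [0.6123 0.2133 0.0894] pin [0.6129 0.2131 0.1106]
stand ((0.6061063408851624, -0.19225895404815674), (0.08801332116127014, 0.08982954174280167), 3.2822132110595703)
stand ((0.6028761863708496, -0.18974915146827698), (0.09194019436836243, 0.09219061583280563), 2.9802587032318115)
handle top [ 0.603  -0.1911  0.1134]
handle ((0.6029245257377625, -0.18977737426757812), (0.018178602680563927, 0.0199691541492939), 5.42213249206543)
hub [0.58537472 0.16424481 0.075     ] [0.58178961 0.1652094  0.075     ]
[[-0.956  0.292 -0.001]
 [ 0.292  0.956 -0.001]
 [ 0.    -0.001 -1.   ]]
jar [ 0.71147027 -0.18040231  0.06      ] [ 0.71655135 -0.18203084  0.06      ]
```

Request:
apply_moves --deltas '[[93,[0,0,0],-0.183],[93,[0,0,0],-0.183],[93,[-25,-53,0],0],[93,[-25,-53,0],0],[93,[-25,-53,0],0]]' --grip_force 40

```text
t: 0.78
tool_pos: [0.2617, 0.4188, 0.4043]
orientation: [0.11, -3.14, 0.001]
force: [0.0, 0.4, -0.2]
opening: 0.0929
```

Request:
apply_moves --deltas '[[93,[-25,-53,0],0],[93,[-25,-53,0],0],[93,[-25,-53,0],0],[93,[-25,-53,0],0],[93,[-25,-53,0],0]]'

```text
t: 1.4
tool_pos: [0.4047, 0.1628, 0.4047]
orientation: [-0.109, 3.139, 0.0]
force: [1.5, 0.4, -1.0]
opening: 0.0931
```

Request:
apply_moves --deltas '[[93,[-25,-53,0],0],[93,[-25,-53,0],0],[93,[-25,-53,0],0],[93,[-25,-53,0],0],[93,[0,0,0],0]]'

```text
t: 2.02
tool_pos: [0.5196, -0.0433, 0.4039]
orientation: [0.101, -3.139, 0.001]
force: [-0.7, -0.1, -0.0]
opening: 0.0927
```

Request:
apply_moves --deltas '[[93,[-24,-51,0],0],[93,[-24,-51,0],0],[93,[-25,-51,0],0],[93,[0,0,30],0],[93,[0,0,0],0]]'

```text
t: 2.65
tool_pos: [0.6013, -0.1868, 0.3712]
orientation: [0.108, -3.134, -0.005]
force: [-0.5, -1.5, -0.5]
opening: 0.0929
```

Run:
```python
from h import *
s=robot.read_state();W=viewer.get_calibration('wrist');i=viewer.read_camera('wrist')
cv2.imwrite('pics/w1.png',i);np.save('w1.npy',W)
print(s['t'],s['tool_pos'],s['orientation'],s['q'].round(2))
for z in(.114,.120,.124,.008):print(z,proj(W,(.603,-.191,z),True))
print([x[:3] for x in blobs(i,(0,0,560,420),'blue',40)],[x[:3] for x in blobs(i,(0,0,560,420),'red',10)][:8])
```

```text
2.65 [ 0.60126681 -0.18675647  0.37122304] [ 0.10834401 -3.13377203 -0.00476035] [-0.38  0.23  1.44  0.    1.48 -2.02]
0.114 [277.96184508 230.983876  ]
0.12 [277.84470181 233.47677252]
0.124 [277.7636629  235.20406928]
0.008 [279.41789303 200.37695947]
[(1695, [279.5, 213.3], [255, 180, 51, 67]), (453, [179.6, 228.3], [163, 213, 32, 33])] [(3553, [296.4, 74.1], [232, 22, 128, 93]), (779, [281.5, 304.6], [260, 291, 43, 24]), (140, [278.3, 235.6], [272, 229, 13, 14]), (47, [171.0, 237.0], [168, 233, 7, 9])]
```

View pics/w1.png

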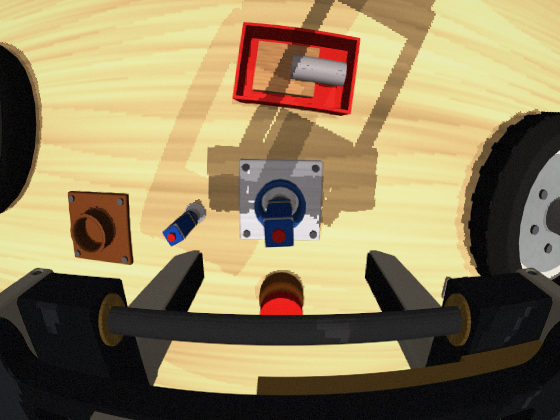

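The wrist view shows the rod tip at (278,236), where I predicted (278,235). The jaws straddle the handle and are parallel to its faces. Descending.

Request:
apply_moves --deltas '[[93,[-1.5,-4,40],0],[93,[0,0,40],0],[93,[0,0,20],0],[93,[0,0,0],0],[93,[0,0,0],0]]'

```text
t: 3.32
tool_pos: [0.6047, -0.1914, 0.2772]
orientation: [-0.109, 3.137, -0.002]
force: [-0.1, -0.7, 0.4]
opening: 0.0932
```

Run:
```python
from h import *
s=robot.read_state();R=cv2.Rodrigues(s['orientation'])[0]
print(s['t'],s['tool_pos'],s['force'],R.round(4),'grasp',s['tool_pos']+R[:,2]*.167)
print('gauge err tool mm',(R.T@(np.array([.603,-.191,.093])-s['tool_pos']-R[:,2]*.167)*1000).round(1))
```

```text
3.325 [ 0.60469279 -0.19137942  0.27718345] [-0.08058128 -0.68480921  0.4155756 ] [[-0.9976 -0.0696  0.0029]
 [-0.0696  0.9976 -0.0011]
 [-0.0028 -0.0013 -1.    ]] grasp [ 0.60517747 -0.19156535  0.11018425]
gauge err tool mm [ 2.2  0.7 17.2]
```

Request:
apply_moves --deltas '[[93,[1.5,0.5,16],0],[60,[0,0,0],0],[0,[0,0,0],0],[0,[0,0,0],0],[0,[0,0,0],0]]' --grip_force 40

```text
t: 3.95
tool_pos: [0.6025, -0.1911, 0.2591]
orientation: [-0.109, 3.139, -0.0]
force: [-0.7, -0.1, -0.2]
opening: 0.0577
```

Request:
apply_moves --deltas '[[0,[0,0,0],0],[0,[0,0,0],0],[0,[0,0,0],0]]'

```text
t: 4.32
tool_pos: [0.6024, -0.191, 0.2587]
orientation: [0.109, -3.14, 0.0]
force: [-0.3, -0.5, -0.6]
opening: 0.0278
```

Request:
apply_moves --deltas '[[0,[0,0,0],0],[0,[0,0,0],0],[0,[0,0,0],0],[0,[0,0,0],0]]'

```text
t: 4.82
tool_pos: [0.6023, -0.191, 0.2587]
orientation: [0.109, -3.14, -0.0]
force: [-0.5, -0.0, 0.2]
opening: 0.0219
```

Run:
```python
from h import *
s=robot.read_state();print(s['t'],s['tool_pos'],s['force'],s['opening'],s['orientation'])
```

```text
4.825 [ 0.60234984 -0.1910225   0.25870064] [-0.46343859 -0.01555571  0.20968106] 0.021901099095896312 [ 1.08652620e-01 -3.13966148e+00 -5.85948713e-05]
```

Request:
apply_moves --deltas '[[0,[0,0,-15],0],[0,[0,0,-35],0],[0,[0,0,-50],0],[0,[0,0,-45],0],[0,[0,0,-15],0]]'

```text
t: 5.45
tool_pos: [0.6029, -0.1912, 0.4236]
orientation: [-0.108, 3.134, -0.004]
force: [-0.4, 0.4, -1.8]
opening: 0.0215
```

Request:
apply_moves --deltas '[[0,[-3,25,0],0],[0,[-5,50,0],0],[0,[-5,55,0],0],[0,[-5,55,0],0],[0,[-5,55,0],0]]'

```text
t: 6.08
tool_pos: [0.6082, 0.0517, 0.4171]
orientation: [0.108, -3.137, -0.0]
force: [1.2, 0.6, -1.4]
opening: 0.022
```

Request:
apply_moves --deltas '[[0,[-5,50,0],0],[0,[-3,33,0],0],[0,[0,0,0],0],[0,[0,0,0],0],[0,[0,0,0],0]]'

```text
t: 6.7
tool_pos: [0.611, 0.1321, 0.4183]
orientation: [0.106, -3.139, 0.001]
force: [0.2, 0.1, -1.2]
opening: 0.0219
```

Run:
```python
from h import *
s=robot.read_state();W=viewer.get_calibration('wrist');i=viewer.read_camera('wrist')
cv2.imwrite('pics/w2.png',i);np.save('w2.npy',W)
print(s['t'],s['tool_pos'],s['orientation'],s['force'],s['opening'])
print('cam',-W['R'].T@W['t'])
print('pred collar',proj(W,(.6123,.2133,.089),True),'pin',proj(W,(.6129,.2131,.111),True))
print([x[:3] for x in blobs(i,(0,0,560,420),'red',10)][:8])
```

```text
6.7 [0.611018   0.13212513 0.41825524] [ 1.06384813e-01 -3.13906978e+00  6.27449314e-04] [ 0.24460008  0.12078372 -1.18325911] 0.021857616795533576
cam [0.5344755  0.12642841 0.39847945]
pred collar [365.05514032 211.77052235] pin [370.22882551 218.46215663]
[(1426, [62.5, 76.2], [17, 43, 82, 61]), (834, [365.5, 212.7], [349, 196, 35, 35]), (723, [56.6, 257.3], [42, 241, 30, 34]), (152, [284.1, 310.6], [274, 306, 21, 9]), (18, [88.5, 59.9], [86, 56, 6, 9]), (15, [98.9, 52.0], [95, 49, 7, 6]), (14, [95.3, 57.6], [92, 55, 8, 6]), (13, [97.2, 64.9], [94, 63, 6, 6])]
```

View pics/w2.png

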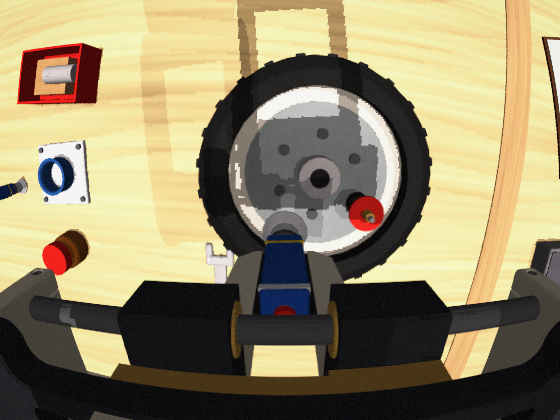

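The collar is at (365.5,212.7), 1 px from the prediction, and the pin is at about (371,219). The gauge is held straight, with its mouth near (286,225). Moving over the valve and part way down.

Request:
apply_moves --deltas '[[0,[-3,35,0],0],[0,[-4,46,0],0],[0,[0,0,0],0],[0,[0,0,20],0],[0,[0,0,0],0]]'

```text
t: 7.38
tool_pos: [0.6119, 0.2131, 0.3953]
orientation: [0.106, -3.135, 0.002]
force: [-0.2, 0.1, -3.0]
opening: 0.0216
```

```bash
cat > avg.py <<'E'
from h import *
P=[];F=[];Q=[]
for k in range(8):
    s=robot.read_state();P.append(s['tool_pos']);F.append(s['force']);Q.append(s['wrist_torque']);i=viewer.read_camera('scene')
print(s['t'],np.mean(P,0).round(4),'F',np.mean(F,0).round(2),np.std(F,0).round(2),'M',np.mean(Q,0).round(3),s['opening'])
cv2.imwrite('pics/last_s.png',i)
E
python3 avg.py
python3 - <<'E'
from h import *
S=viewer.get_calibration('scene');T=viewer.get_calibration('top');W=np.load('w2.npy',allow_pickle=True).item()
C=tri(ray(S,(442.7,200.9)),ray(T,(139.1,193.5)),ray(W,(365.5,212.7),True));print('collar',C)
i=cv2.imread('pics/last_s.png')
cv2.imwrite('pics/s3.png',cv2.resize(i[110:230,370:530],(800,600),interpolation=cv2.INTER_CUBIC))
E
```

```text
7.725 [0.6124 0.2137 0.3981] F [ 0.32 -0.26 -1.97] [0.47 0.43 0.72] M [ 0.028 -0.005 -0.008] 0.021977819580714465
collar [0.61260063 0.21332693 0.08972955]
```

View pics/s3.png

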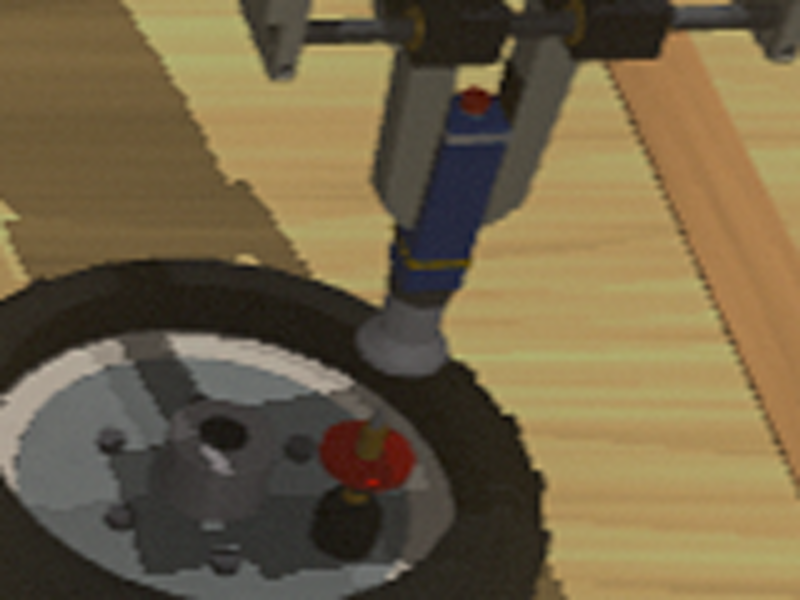

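The gauge is directly above the valve: mouth at crop (403,350), collar at (367,455), in line along the perspective vertical. The force baseline is −2.0 N (the gauge's weight). Descending.

Request:
apply_moves --deltas '[[0,[0,0,15],0],[0,[0,0,15],0],[0,[0,0,10],0],[0,[0,0,4],0],[0,[0,0,0],0]]'

```text
t: 8.4
tool_pos: [0.6123, 0.2146, 0.3543]
orientation: [0.109, -3.139, 0.0]
force: [0.3, -0.0, -2.3]
opening: 0.0221
```

```bash
python3 avg.py
```

```text
8.75 [0.6125 0.2147 0.3552] F [ 0.11 -0.11 -2.03] [0.19 0.28 0.44] M [ 0.027 -0.017  0.009] 0.02167176902881262
```

Request:
apply_moves --deltas '[[0,[0,-1,2],0],[0,[0,0,2],0],[0,[0,0,2],0],[0,[0,0,2],0],[0,[0,0,0],0]]'

```text
t: 9.43
tool_pos: [0.6126, 0.2137, 0.3473]
orientation: [-0.109, 3.139, 0.0]
force: [-0.6, -0.0, 5.1]
opening: 0.0218
```

```bash
python3 avg.py
```

```text
9.775 [0.6125 0.2137 0.3472] F [ 0.01 -0.06  4.92] [0.38 0.39 0.55] M [0.014 0.014 0.004] 0.021956656342378526
```

Request:
apply_moves --deltas '[[0,[0,0,1],0],[0,[0,0,1],0],[0,[0,0,0],0]]'

```text
t: 10.2
tool_pos: [0.6124, 0.2136, 0.3446]
orientation: [0.109, -3.14, 0.0]
force: [0.5, 0.0, 5.2]
opening: 0.022
```

```bash
python3 avg.py
```

```text
10.55 [0.6124 0.2136 0.3447] F [0.2  0.11 4.86] [0.5  0.44 0.29] M [ 0.007  0.    -0.004] 0.0218372963791851
```

Plateau at 6.9 N net: the pin is now being pushed in. Now to the collar, aiming for 15 N in all (reading about +13).

Request:
apply_moves --deltas '[[0,[0,0,1],0],[0,[0,0,1],0],[0,[0,0,0],0]]'

```text
t: 10.98
tool_pos: [0.6125, 0.2136, 0.3435]
orientation: [-0.109, 3.139, 0.0]
force: [-0.8, -0.5, 8.1]
opening: 0.0217
```

Request:
apply_moves --deltas '[[0,[0,0,1],0],[0,[0,0,0],0],[0,[0,0,0],0]]'

```text
t: 11.35
tool_pos: [0.6126, 0.2136, 0.3431]
orientation: [-0.109, 3.138, 0.0]
force: [-2.4, -0.3, 12.2]
opening: 0.0221
```

```bash
python3 avg.py
```

```text
11.7 [0.6126 0.2136 0.3432] F [-1.99 -0.72 11.28] [0.64 0.47 0.49] M [-0.209  0.537 -0.006] 0.021637452398573422
```

Request:
apply_moves --deltas '[[0,[0.5,0,0.4],0],[0,[0,0,0],0]]'

```text
t: 12.0
tool_pos: [0.6122, 0.2136, 0.343]
orientation: [-0.109, 3.138, 0.0]
force: [-1.8, -0.5, 11.7]
opening: 0.0216
```

```bash
python3 avg.py
python3 - <<'E'
from h import *
i=cv2.imread('pics/last_s.png')
cv2.imwrite('pics/s4.png',cv2.resize(i[110:230,370:530],(800,600),interpolation=cv2.INTER_CUBIC))
E
```

```text
12.35 [0.6122 0.2136 0.343 ] F [-1.49 -1.02 12.14] [0.54 0.32 0.59] M [-0.248  0.391 -0.011] 0.021872799714974838
```

View pics/s4.png

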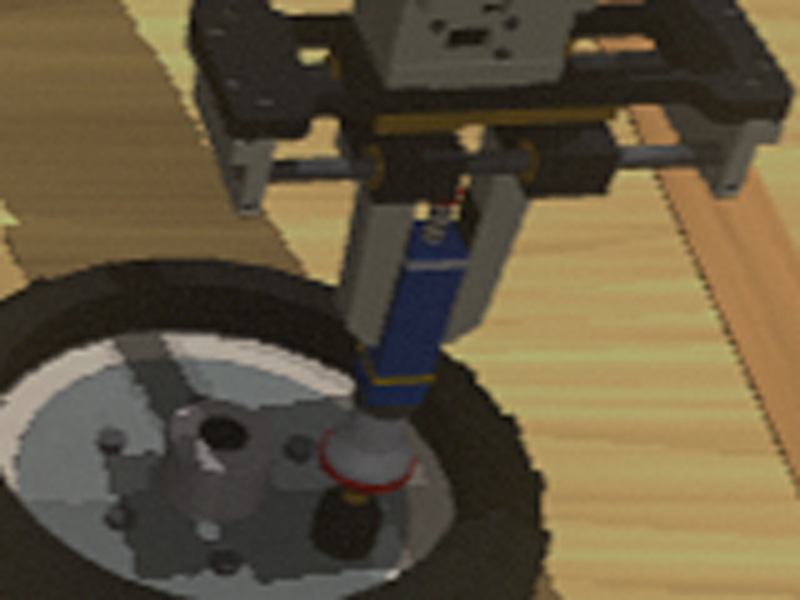

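The mouth sits on the collar with the red rim showing all round, and the white rod is out at (440,210). The net push is 14.1 N. Holding about 2 s.

Request:
apply_moves --deltas '[[0,[0,0,0],0],[0,[0,0,0],0],[0,[0,0,0],0],[0,[0,0,0],0],[0,[0,0,0],0]]'

```text
t: 13.02
tool_pos: [0.6122, 0.2136, 0.3431]
orientation: [-0.109, 3.138, 0.0]
force: [-1.9, -1.4, 11.2]
opening: 0.0217
```

Request:
apply_moves --deltas '[[0,[0,0,0],0],[0,[0,0,0],0],[0,[0,0,0],0],[0,[0,0,0],0],[0,[0,0,0],0]]'

```text
t: 13.65
tool_pos: [0.6122, 0.2135, 0.343]
orientation: [-0.109, 3.138, 0.0]
force: [-1.8, -0.4, 12.7]
opening: 0.0216
```

Request:
apply_moves --deltas '[[0,[0,0,0],0],[0,[0,0,0],0],[0,[0,0,0],0],[0,[0,0,0],0],[0,[0,0,0],0]]'

```text
t: 14.28
tool_pos: [0.6122, 0.2136, 0.343]
orientation: [-0.109, 3.138, 0.0]
force: [-1.6, 0.3, 12.1]
opening: 0.0219
```

Request:
apply_moves --deltas '[[0,[0,0,-4],0],[0,[0,0,-10],0],[0,[0,0,-20],0],[0,[0,0,-25],0],[0,[0,0,-15],0]]'

```text
t: 14.9
tool_pos: [0.612, 0.2136, 0.4173]
orientation: [-0.109, 3.138, 0.001]
force: [-0.3, -0.5, -0.9]
opening: 0.0219
```

```bash
python3 avg.py
```

```text
15.25 [0.6119 0.2136 0.416 ] F [ 0.29 -0.11 -1.62] [0.48 0.36 1.18] M [ 0.024 -0.003 -0.013] 0.022221214638174534
```

Request:
apply_moves --deltas '[[0,[2,-20,0],0],[0,[4,-40,0],0],[0,[5,-55,0],0],[0,[5,-55,0],0],[0,[5,-55,0],0]]'

```text
t: 15.92
tool_pos: [0.6058, -0.0151, 0.4152]
orientation: [0.108, -3.14, 0.001]
force: [0.7, -0.1, -2.9]
opening: 0.0221
```

Request:
apply_moves --deltas '[[0,[5,-55,0],0],[0,[5,-55,0],0],[0,[4,-43,0],0],[0,[3,-25,0],0],[0,[0,0,0],0]]'

```text
t: 16.55
tool_pos: [0.6008, -0.194, 0.4148]
orientation: [0.103, -3.139, 0.001]
force: [0.2, 0.7, -2.6]
opening: 0.0223
```

```bash
python3 avg.py
python3 - <<'E'
from h import *
s=robot.read_state();W=viewer.get_calibration('wrist');i=viewer.read_camera('wrist')
print(s['tool_pos'],cv2.Rodrigues(s['orientation'])[0][:,2])
a=cv2.imread('pics/w2.png');b=cv2.imread('pics/last_s.png')
c=[cv2.resize(x,(400,300),interpolation=cv2.INTER_CUBIC) for x in(a[200:335,195:375],i[200:335,195:375],i[150:300,190:390],b[140:260,160:320])]
cv2.imwrite('pics/x5.png',np.vstack([np.hstack(c[:2]),np.hstack(c[2:])]))
E
```

```text
16.9 [ 0.6015 -0.1913  0.4152] F [ 0.1   0.08 -2.04] [0.29 0.61 0.61] M [ 0.046 -0.002  0.007] 0.022042338971768806
[ 0.60197956 -0.19027092  0.41541293] [ 9.18827924e-05 -2.63180340e-06 -9.99999996e-01]
```

View pics/x5.png

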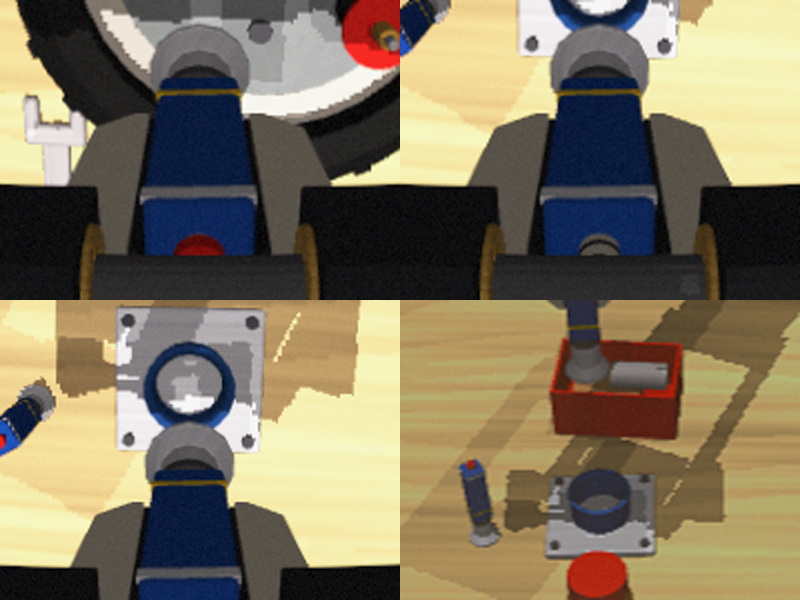

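Run:
```python
from h import *
W=viewer.get_calibration('wrist');S=viewer.get_calibration('scene')
print(plane(W,(285,194),.034,True),plane(S,(160+598/800*320-80+0*1,140),.034)[:0])
print(tri(ray(W,(285,194),True),ray(S,(160+(598-400)/2.5,140+(488-300)/2.5))))
```

```text
[ 0.60236696 -0.18976699  0.034     ] []
[ 0.60248192 -0.19099503  0.03424922]
```

Request:
apply_moves --deltas '[[0,[-0.7,0.3,20],0],[0,[0,0,40],0],[0,[0,0,35],0],[0,[0,0,20],0],[0,[0,0,5],0]]'

```text
t: 17.62
tool_pos: [0.6019, -0.1904, 0.2931]
orientation: [0.109, -3.137, -0.002]
force: [-0.4, -0.2, -1.8]
opening: 0.0219
```

```bash
python3 avg.py
```

```text
17.975 [ 0.6028 -0.1908  0.2959] F [-0.05  0.3  -2.01] [0.38 0.62 0.27] M [0.02  0.007 0.012] 0.02173004416610622
```

Aligned at (0.6028, −0.1908), with 37 mm to go.

Request:
apply_moves --deltas '[[0,[0,0,10],0],[0,[0,0,10],0],[0,[0,0,8],0],[0,[0,0,6],0],[0,[0,0,0],0]]'

```text
t: 18.65
tool_pos: [0.6023, -0.1906, 0.2604]
orientation: [0.109, -3.138, -0.001]
force: [-0.0, 0.1, -2.4]
opening: 0.0217
```

```bash
python3 avg.py
```

```text
19.0 [ 0.6026 -0.1907  0.2615] F [-0.07  0.02 -2.03] [0.33 0.74 0.52] M [ 0.034 -0.004 -0.005] 0.021942481828126092
```

Request:
apply_moves --deltas '[[0,[0,0,1],0],[0,[0,0,1],0],[0,[0,0,0.5],0],[0,[0,0,0],0]]'

```text
t: 19.55
tool_pos: [0.6025, -0.1907, 0.2588]
orientation: [0.109, -3.14, -0.0]
force: [0.3, -0.1, -2.5]
opening: 0.0217
```

```bash
python3 avg.py
```

```text
19.9 [ 0.6025 -0.1907  0.2588] F [ 0.05 -0.19 -1.78] [0.34 0.28 0.46] M [ 0.039 -0.007  0.004] 0.021651732153964057
```

Request:
apply_moves --deltas '[[0,[0,0,0.5],0],[0,[0,0,0.5],0],[0,[0,0,0],0],[0,[0,0,0],0]]'

```text
t: 20.45
tool_pos: [0.6028, -0.1908, 0.2587]
orientation: [-0.109, 3.139, -0.001]
force: [-1.8, 1.3, 5.6]
opening: 0.0217
```

```bash
python3 avg.py
```

```text
20.8 [ 0.6028 -0.1908  0.2587] F [-1.76  0.92  5.58] [0.34 0.47 0.56] M [0.222 0.446 0.023] 0.021898385881998838
```

Contact is at TCP 0.2587, the home height, so it is on the floor. Unload and release.

Request:
apply_moves --deltas '[[0,[0,0,-0.8],0],[0,[0,0,0],0],[25,[0,0,0],0],[35,[0,0,0],0],[60,[0,0,0],0]]'

```text
t: 21.48
tool_pos: [0.6025, -0.1907, 0.2585]
orientation: [0.109, -3.139, -0.0]
force: [0.4, 0.6, 0.4]
opening: 0.0403
```

Request:
apply_moves --deltas '[[80,[0,0,0],0],[80,[0,0,0],0],[80,[0,0,0],0],[80,[0,0,0],0],[80,[0,0,0],0]]'

```text
t: 22.1
tool_pos: [0.6025, -0.1907, 0.2587]
orientation: [-0.109, 3.14, 0.0]
force: [-1.0, 0.5, -1.0]
opening: 0.0798
```

Request:
apply_moves --deltas '[[80,[0,0,-15],0],[80,[0,0,-35],0],[80,[0,0,-50],0],[80,[0,0,-50],0],[80,[0,0,0],0]]'

```text
t: 22.72
tool_pos: [0.6036, -0.1911, 0.4164]
orientation: [-0.108, 3.129, -0.007]
force: [0.1, 0.6, -1.0]
opening: 0.0799
```

Request:
apply_moves --deltas '[[80,[30,30,0],0],[80,[40,40,0],0],[80,[40,40,0],0],[80,[0,0,0],0],[80,[0,0,0],0]]'

```text
t: 23.35
tool_pos: [0.4853, -0.0886, 0.409]
orientation: [-0.109, 3.139, -0.001]
force: [-0.5, -0.4, 0.8]
opening: 0.08
```

```bash
python3 avg.py
python3 - <<'E'
from h import *
b=cv2.imread('pics/last_s.png');t=viewer.read_camera('top')
c=[cv2.resize(b[140:290,160:360],(800,600),interpolation=cv2.INTER_CUBIC)[:, :400],cv2.resize(t[180:260,290:370],(400,300)),cv2.resize(b[160:260,345:485],(400,300))]
cv2.imwrite('pics/x6.png',np.hstack([c[0],np.vstack(c[1:])]))
T=viewer.get_calibration('top');S=viewer.get_calibration('scene')
a=cv2.imread('pics/t0.png');s0=cv2.imread('pics/s0.png')
for im,n in((t,'t'),(a,'t0')):print(n,[x[:3] for x in blobs(im,(285,150,360,310),'red')][:4])
for im,n in((b,'s'),(s0,'s0')):print(n,[x[:3] for x in blobs(im,(160,140,480,290),'red')][:6])
E
```

```text
23.7 [ 0.4858 -0.0891  0.4088] F [-0.17  0.27  0.21] [0.39 0.42 0.6 ] M [ 0.039 -0.006  0.022] 0.07992389834901868
t [(326, [331.4, 168.2], [321, 159, 21, 20]), (110, [342.0, 296.3], [336, 280, 12, 26]), (32, [349.1, 284.2], [347, 271, 5, 28])]
t0 [(844, [320.3, 285.4], [295, 263, 57, 44]), (321, [331.2, 168.1], [321, 159, 21, 20]), (9, [335.0, 213.0], [334, 212, 3, 3])]
s [(1167, [247.4, 175.5], [220, 155, 52, 41]), (420, [238.4, 251.0], [227, 241, 24, 23]), (163, [442.7, 201.1], [434, 194, 19, 14]), (8, [187.9, 205.1], [187, 204, 3, 3])]
s0 [(1109, [247.2, 176.3], [220, 155, 53, 40]), (426, [238.3, 251.2], [227, 241, 24, 23]), (157, [442.7, 200.9], [434, 194, 19, 14]), (8, [187.9, 205.1], [187, 204, 3, 3])]
```

View pics/x6.png

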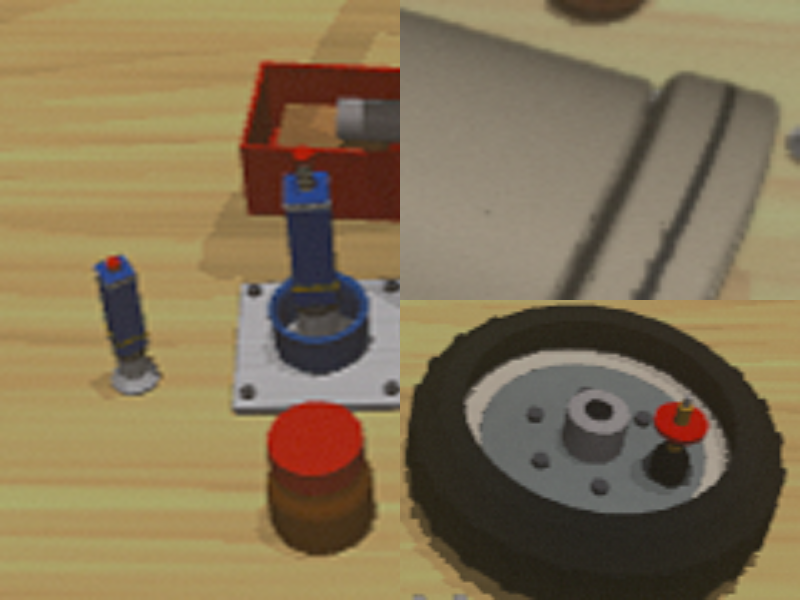

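The gauge stands upright in its cup with the rod still well out (tip at (302,155), body top at (306,190)). The collar, jar and bin are where they were, and the arm is clear.

```bash
python3 -c "
from plant import order;print(order.close_job())"
```

```text
the job is handed in; nothing more can be done
None
```

The job is done and handed in at about 24 s of the 66 s allowed. I took the larger blue gauge out of its stand and pressed it onto the valve with about 14 N in all (the pin gave way at about 7 N). I held it there about 3 s, set it back in its cup at the height it came from, and released it without load.

- **Result:** the last scene view shows the gauge upright in the cup with the rod still well out. The seal collar shows the same position as before, to 0.2 px. I did not measure the rod's exact reading.
- **Bystanders:** the jar and bin look unmoved against the first picture. I did not check the wrench separately; the arm stayed well above it.
- **Didn't agree or check out:**
  - There was a 1.5–2 N sideways force on the gauge while it sat on the collar, and about the same for a moment on the cup floor.
  - The final top view was blocked by the arm over the stand, so the last check there rests on the scene camera alone.

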